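# Click the household day wheel on to red

## Robot

A 6-joint arm with a two-finger parallel gripper is mounted at the origin on the work surface. World frame = base frame: x ahead of the robot, y to its left, z up, the work surface at z = 0. Lengths are in mm, angles in rad, forces in N, time in s.
With the tool pointing down it reaches from about 350 to 875 mm from the base axis. Payload 4.2 kg.
Tool frame: the origin (TCP) lies at the very end of the fingers, on their centre line; the grasp point (between the pads) lies arm.hold_point_z behind it (arm.hold_point_z is the distance from the TCP to the grasp point, in mm); y points along the fingers, x is the direction in which the jaws open and shut, and the axes are right-handed (so a half turn about y gives the same grasp; the last joint's range is limited). The gripper opens to 85 mm and grips with 20 to 120 N. Pads are 22 mm wide; open, the fingers measure 114 mm over their backs; the gripper's body (76 mm by 85 mm) begins 54 mm behind the grasp point. The pads swing forward as they close: fully open they stand 13 mm farther back than shut.
Start: joints at [-0.868, 0.385, 0.008, 0, -1.194, -0.259], TCP at [268.371, -564.426, 231.312] pointing down, gripper open.
Joint ranges: [-3.14, 3.14], [-1.21, 2.06], [-1.07, 1.41], [-3.16, 2.05], [-2.99, -0.16], [-3.1, 3.1]. Speed limits (rad/s): [2.79, 2.79, 3.14, 3.14, 3.14, 3.14].

## Interface

Orientations are given as a unit quaternion [x, y, z, w].
In Python, from bench import arm gives the robot as it stands.
- The arm moves only by the shell command python3 -m creep 'ROWS'. ROWS is JSON, a list of rows, each a list of 3 entries, a list of its own where there are three numbers: the shift along the world's x, y, z in mm, then the turn, a rotation vector about the world's x, y, z in rad, then the gripper command: -1 is shut, 1 is fully open, values between are in proportion. In form: [[[dx, dy, dz], [wx, wy, wz], jaw], ...]. A call has 1 to 12 rows; each row is the pose to reach, as a shift and turn from the pose commanded when the call began; what a row does not reach only later rows make up. A row lasts 1/12 s, in which the tool goes at most 41.7 mm and 7.16 degrees, less where a joint would pass 70% of its speed; a pose out of reach is approached as far as the arm can. A call with a gripper value outside its range is refused whole. The fingers move at their own pace and stop on an object; the grip force is fixed at half the most. Time passes only in rows, so rows that repeat a pose let the fingers close. It gives the time, the measured TCP pose, the force and the opening at its end, in the units of the state.
- arm.read_state(): the state, without advancing time (a new reading comes with each control period).
- arm.get_image(name): name is "scene" or "side" or "wrist"; returns (picture, depth): 420x560x3 uint8, red, green, blue; 420x560 float32, mm along the optical axis (not along the pixel's ray), 0 where there is no reading.
- arm.camera_params(name): a dict with "camera_matrix" (3x3 intrinsics, pixels), "k1" (the pictures are not rectified: a ray, as slopes to the right and down, at radius r is drawn at 1 + k1 r^2 times it, then the intrinsics apply), "extrinsics" (4x4, takes a point from world to camera coordinates); the wrist camera has in their place "T_tool_cam" (4x4, takes a point from camera to tool coordinates, whose origin is the TCP and whose axes are the tool frame's). Camera axes: x right, y down, z forward; pixel columns grow to the right and rows downward; lengths in mm; the calibration is good to about 2 mm. A picture is of the moment at which its call begins: read the wrist's pose just before it. camera_params takes no time and is no camera call.
- arm.job_done(): hands the job in, once; it reports no verdict.
The state is a dict: "clock": time; "joints": joint angles; "joint_vel": joint speeds; "joint_efforts": joint torques, N m; "position": TCP position; "ee_rot": TCP orientation; "contact_force": force on the tool from outside, world axes, zero at the start; "wrist_torque": the same for the moment, N m; "gripper_width": finger opening in mm.
Only numpy, scipy, OpenCV 4.12 (cv2) and the standard library are available. Lean on these libraries where they do the work, as an engineer would, in place of code of your own. Each camera call takes 0.05 s, during which the arm holds its last target.

## Task

The day wheel on the counter is behind: with a fingertip, flick its tabs forwards (anticlockwise seen from above), click by click, until the red tab has clicked into place at the white pointer, and do not click past it. Work gently: do not pinch, lift, tip or push away the wheel or its stand, and leave the owl pot, the sharpener and the spoon rest where they are.

Things in the scene. Friction and masses are not known exactly. Their poses are not given: they have to be found in the camera images.
- stand: Day-wheel stand, loose, about 0.8 kg with its wheel: a dark steel disc 140 mm across, 10 mm thick with its rubber sole, with a grey drum 72 mm across from 10 to 40 mm height at its centre that carries the wheel. Outside the drum, below the tabs, is free space down to the disc. Origin: centre of its underside, on the wheel's axis; z up, -x towards the pointer.
- wheel_centre (a point): Middle of the wheel's top face, 60 mm above the counter. The wheel lies flat: white hub 68 mm across and seven straight radial tabs, each 10 mm wide, ending 64 mm from the axis, 16 mm thick (44 to 60 mm above the counter), one every 0.898 rad. Gap between neighbouring tabs: about 42 mm at 60 mm radius.
- pointer (a point): Inner tip of the white pointer, 70 mm from the wheel's axis, at 56 mm height, in the stand's -x direction. The pointer is a post 8 x 14 mm standing 76 to 84 mm from the axis, up to 60 mm high.
- red_tab (a point): Top of the red tab, 60 mm from the wheel's axis, 4 mm inside the tab's outer end; turns with the wheel. Anticlockwise from above the tabs are red, yellow, green, blue, white, grey, black.
- day_wheel (a joint): Wheel angle (rad), growing anticlockwise from above (forwards), not wrapping. 0: red at the pointer; starts two to four clicks before (-1.80, -2.69 or -3.59). A spring catch holds a tab at the pointer every 0.898 rad: pushed under half a click the wheel springs back, beyond half it snaps on to the next click by itself and stops. Takes about 1 to 2 N at a tab's end.
- owl_pot: White ceramic owl pen pot, 80 mm across, about 110 mm tall with its ears, loose, 0.28 kg. Origin: centre of its underside. Bystander.
- sharpener: Yellow plastic sharpener cube, 34 mm, loose, 40 g. Origin: centre of its underside. Bystander.
- spoon_rest: Stainless steel spoon rest, a tray 200 x 75 mm, 16 mm high, long along its x, with a 45 mm lip at its +x end and two erasable pens in it; loose. Origin: centre of its underside. Bystander.
Mind the look-alikes: they are no part of the job. There is more than one size of the stand; the job needs the larger.

How it is judged:
By the outcome, as a careful person would: the job done as asked, in the order asked, and still so for the second after the job is handed in, with the robot touching nothing.
It also fails if it takes over 61 s, if anything falls off the work surface, if the arm or the gripper's body presses on something with over 40 N, if the wrist force passes 120 N, or if a joint passes its speed limit or range.

## Working session

There is one attempt and no reset: what is moved stays moved. The work goes in short steps, Python scripts to look and compute and a shell command to move; the robot and the scene stay as the last step left them, time stands still between calls to the robot, and variables do not carry over. Pictures are saved under pics/ and viewed, and the job is handed in when it is done.

```bash
mkdir -p pics; ls
python3 - <<'E'
from bench import arm
import cv2,numpy as np
s=arm.read_state();print(s)
for n in("scene","side","wrist"):
    p,d=arm.get_image(n);cv2.imwrite(f"pics/{n}0.png",p[:,:,::-1]);np.save(f"pics/{n}0.npy",d)
    print(n,arm.camera_params(n))
print(arm.hold_point_z)
E
```

```text
pics
{'clock': 0.0, 'joints': array([-8.68418931e-01,  3.85562468e-01,  6.59653474e-03, -4.38663285e-04,
       -1.19399513e+00, -2.58619546e-01]), 'joint_vel': array([-2.63689648e-03,  6.71663321e-05,  5.28259208e-04, -1.20817419e-03,
        2.95663441e-06,  1.70978076e-03]), 'joint_efforts': array([ 2.54318647e-04, -3.92286479e+01,  1.88405585e+01,  4.18625370e+00,
       -4.61152667e-03,  8.62172158e-06]), 'position': array([ 268.09439105, -563.92877649,  230.21550443]), 'ee_rot': array([ 0.37707277,  0.59811061, -0.5973761 , -0.37844633]), 'contact_force': array([ 0.17688958, -0.27852431, -0.72392056]), 'wrist_torque': array([-0.05718224, -0.10583584, -0.0372786 ]), 'gripper_width': 85.47789583257773}
scene {'camera_matrix': array([[435.24063257,   0.        , 279.31238927],
       [  0.        , 435.24063257, 208.06999377],
       [  0.        ,   0.        ,   1.        ]]), 'k1': -0.0836280379279952, 'extrinsics': array([[-3.52248380e-01,  9.35748615e-01,  1.71932967e-02,
         2.12509113e+02],
       [ 6.03216830e-01,  2.41041130e-01, -7.60281941e-01,
        -2.58515375e
[... 620 characters left out ...]
e-01,
         1.03563951e+03],
       [ 0.00000000e+00,  0.00000000e+00,  0.00000000e+00,
         1.00000000e+00]])}
wrist {'camera_matrix': array([[369.13506137,   0.        , 270.42007128],
       [  0.        , 369.13506137, 210.19300859],
       [  0.        ,   0.        ,   1.        ]]), 'k1': -0.07796745083194984, 'T_tool_cam': array([[ 9.99999898e-01, -3.99373855e-04,  2.10204721e-04,
        -6.16285810e-01],
       [-3.23719928e-04, -3.10195576e-01,  9.50672709e-01,
        -1.42102747e+02],
       [-3.14469250e-04, -9.50672680e-01, -3.10195674e-01,
         7.91106250e+01],
       [ 0.00000000e+00,  0.00000000e+00,  0.00000000e+00,
         1.00000000e+00]])}
18.700000000000003
```

View pics/scene0.png

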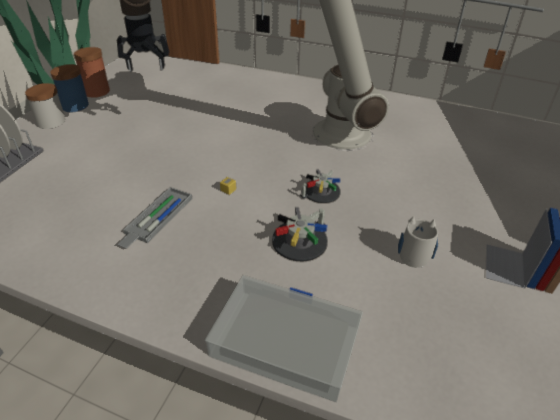

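View pics/side0.png

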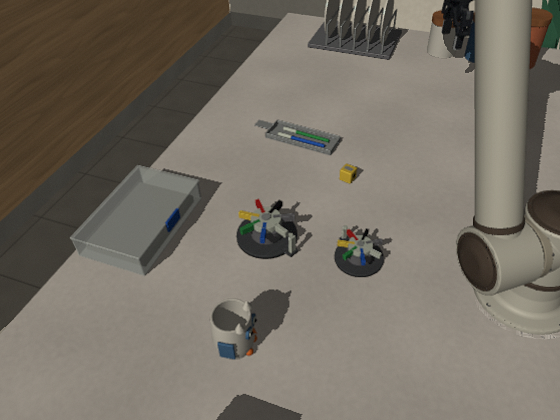

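View pics/wrist0.png

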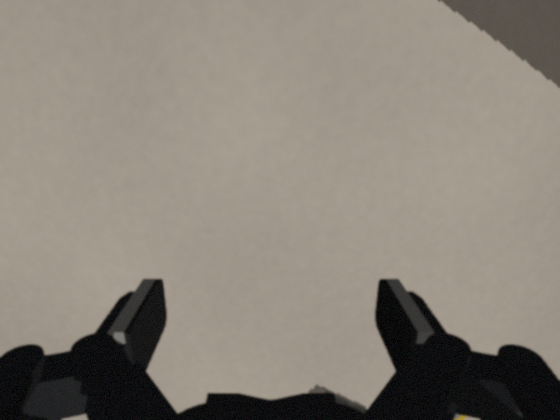

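```bash
cat > h.py <<'E'
from bench import arm
import numpy as np,cv2
from scipy.spatial.transform import Rotation as R
def ray(n,uv,pose=None):
    c=arm.camera_params(n);uv=np.atleast_2d(np.float64(uv))
    K=c["camera_matrix"]
    q=cv2.undistortPoints(uv.reshape(-1,1,2),K,np.array([c["k1"],0,0,0.])).reshape(-1,2)
    d=np.c_[q,np.ones(len(q))]
    if n=="wrist":
        T=np.eye(4);T[:3,:3]=R.from_quat(pose["ee_rot"]).as_matrix();T[:3,3]=pose["position"]
        M=T@c["T_tool_cam"]
    else: M=np.linalg.inv(c["extrinsics"])
    return M[:3,3],d@M[:3,:3].T
def onz(n,uv,z,pose=None):
    o,d=ray(n,uv,pose); t=(z-o[2])/d[:,2]; return o+d*t[:,None]
def proj(n,P,pose=None):
    c=arm.camera_params(n)
    if n=="wrist":
        T=np.eye(4);T[:3,:3]=R.from_quat(pose["ee_rot"]).as_matrix();T[:3,3]=pose["position"]
        E=np.linalg.inv(T@c["T_tool_cam"])
    else:E=c["extrinsics"]
    p=np.atleast_2d(P)@E[:3,:3].T+E[:3,3]; s=p[:,:2]/p[:,2:]; s=s*(1+c["k1"]*(s**2).sum(1))[:,None]
    return s*c["camera_matrix"][0,0]+c["camera_matrix"][:2,2]
E
python3 - <<'E'
import cv2
a=cv2.imread("pics/scene0.png")[165:275,250:380];cv2.imwrite("pics/sc_crop.png",cv2.resize(a,None,fx=6,fy=5.4,interpolation=cv2.INTER_CUBIC)[:600,:800])
a=cv2.imread("pics/side0.png")[185:275,220:320];cv2.imwrite("pics/si_crop.png",cv2.resize(a,None,fx=6,fy=6,interpolation=cv2.INTER_CUBIC))
from h import *
print(onz("scene",[[300,224],[281,231],[328,196],[322,173],[229,185],[419,245],[163,212]],60)); print(onz("side",[[267,218],[260,204],[291,243],[360,240]],60))
E
```

```text
[[ 5.54622955e+02  3.42638539e+01  6.00000000e+01]
 [ 5.94758155e+02 -1.85253518e-02  6.00000000e+01]
 [ 4.24442587e+02  6.81314855e+01  6.00000000e+01]
 [ 3.31369918e+02  2.44651812e+01  6.00000000e+01]
 [ 4.78320080e+02 -1.92839411e+02  6.00000000e+01]
 [ 5.20718747e+02  3.16862230e+02  6.00000000e+01]
 [ 6.39605614e+02 -2.98143042e+02  6.00000000e+01]]
[[547.78782896  33.71009007  60.        ]
 [579.84629032  -2.68024298  60.        ]
 [472.11798904  85.56065112  60.        ]
 [338.06242184  28.37070203  60.        ]]
```

View pics/sc_crop.png

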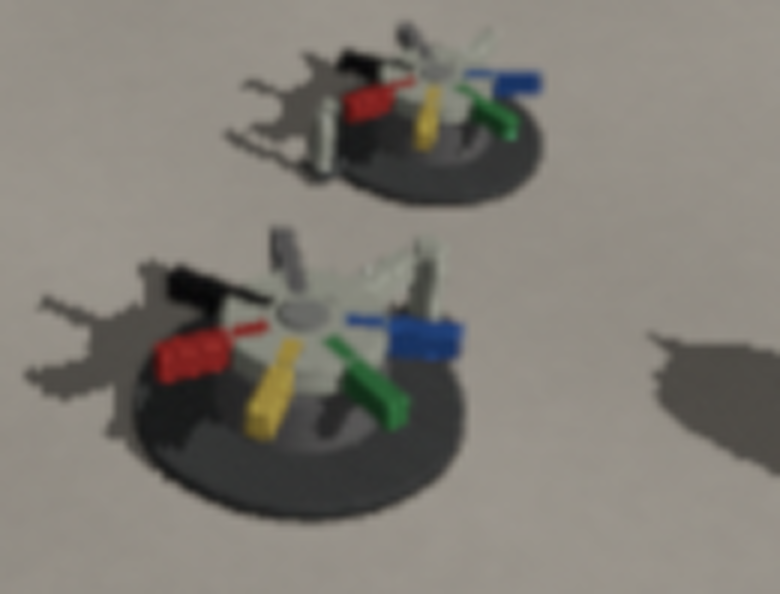

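View pics/si_crop.png

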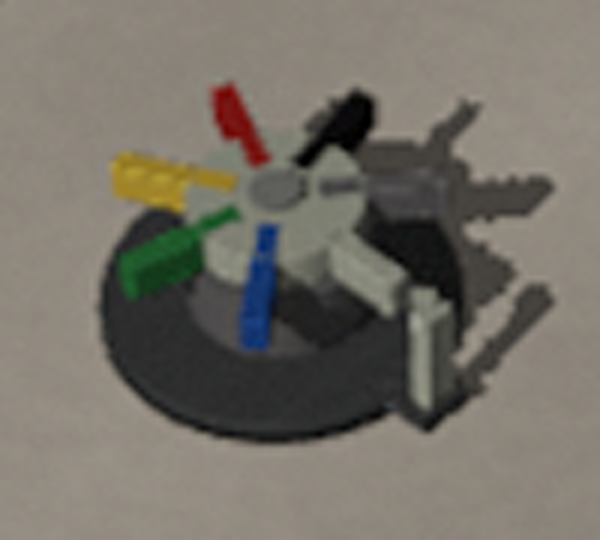

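Run:
```python
from h import *
from scipy.optimize import least_squares
s=arm.read_state();print(R.from_quat(s["ee_rot"]).as_matrix().round(2))
for n,c in(("scene",(302,243)),("side",(267,237))):
    im=cv2.imread(f"pics/{n}0.png");hsv=cv2.cvtColor(im,cv2.COLOR_BGR2HSV).astype(int)
    x0,y0,x1,y1=c[0]-45,c[1]-50,c[0]+45,c[1]+40
    for nm,lo,hi in(("red",0,8),("yellow",18,32),("green",50,80),("blue",100,125)):
        m=((hsv[...,0]>=lo)&(hsv[...,0]<=hi)&(hsv[...,1]>120)&(hsv[...,2]>50)).astype(np.uint8)
        k=np.zeros_like(m);k[y0:y1,x0:x1]=m[y0:y1,x0:x1]
        ys,xs=np.nonzero(k); 
        if len(xs)==0: continue
        print(n,nm,len(xs),onz(n,[[xs.mean(),ys.mean()]],55)[0].round(1))
    # disc lower rim: dark
    g=im.max(2); m=np.zeros(g.shape,np.uint8);m[y0:y1,x0:x1]=(g[y0:y1,x0:x1]<72)
    cols=[(x,np.nonzero(m[:,x])[0].max()) for x in range(c[0]-22,c[0]+23)]
    P=onz(n,np.array(cols)+[0,.5],3)[:,:2]
    r=least_squares(lambda q:np.hypot(*(P-q).T)-70,[550,34],loss="soft_l1"); print(n,"centre",r.x,np.abs(r.fun).max())
```

```text
[[-0.43 -0.   -0.9 ]
 [ 0.9   0.   -0.43]
 [ 0.   -1.    0.  ]]
scene red 117 [5.851e+02 1.000e-01 5.500e+01]
scene yellow 86 [600.   36.7  55. ]
scene green 51 [582.4  75.8  55. ]
scene blue 84 [542.6  79.9  55. ]
scene centre [552.57823764  33.99342356] 1.762313597215794
side red 56 [582.3  -3.1  55. ]
side yellow 113 [596.9  35.2  55. ]
side green 116 [579.6  70.5  55. ]
side blue 85 [540.5  76.   55. ]
side centre [550.62793157  32.78360107] 10.013832763567194
```

```bash
python3 -m creep '[[[299,534,0],[0,0,-0.2],-1],[[299,534,0],[0,0,-0.2],-1],[[299,534,0],[0,0,-0.2],-1],[[299,534,0],[0,0,-0.2],-1],[[299,534,0],[0,0,-0.2],-1],[[299,534,0],[0,0,-0.2],-1],[[299,534,0],[0,0,-0.2],-1],[[299,534,0],[0,0,-0.2],-1],[[299,534,0],[0,0,-0.2],-1],[[299,534,0],[0,0,-0.2],-1],[[299,534,0],[0,0,-0.2],-1],[[299,534,0],[0,0,-0.2],-1]]'
python3 - <<'E'
from h import *
s=arm.read_state();print(s["position"],s["joints"].round(2))
E
```

```text
clock: 1.15
position: [512.2, -127.7, 231.3]
ee_rot: [0.435, 0.557, -0.557, -0.435]
contact_force: [0.6, -1.6, 0.6]
gripper_width: 0.2
[ 512.15134556 -127.66762392  231.34322793] [ 0.06  0.22 -0.23 -0.   -1.12 -1.39]
```

```bash
python3 -m creep '[[[40,60,0],[0,0,0],-1],[[40,60,0],[0,0,0],-1],[[40,60,0],[0,0,0],-1],[[40,60,0],[0,0,0],-1]]'
python3 - <<'E'
from h import *
s=arm.read_state();print(s["position"],s["contact_force"],s["joints"].round(2),R.from_quat(s["ee_rot"]).as_matrix().round(3))
p,d=arm.get_image("wrist");cv2.imwrite("pics/w1.png",p[:,:,::-1])
import pickle;pickle.dump(s,open("w1.pkl","wb"))
E
```

```text
clock: 1.48
position: [552.2, -68.2, 230.5]
ee_rot: [-0.434, -0.557, 0.558, 0.435]
contact_force: [0.6, -0.0, -1.2]
gripper_width: -0.0
[552.1705768  -68.15020626 230.5174942 ] [ 6.26782822e-01 -7.78096152e-04 -1.18689149e+00] [ 0.17  0.27 -0.16 -0.   -1.14 -1.49] [[-0.244 -0.002 -0.97 ]
 [ 0.97  -0.    -0.244]
 [ 0.    -1.     0.001]]
```

View pics/w1.png

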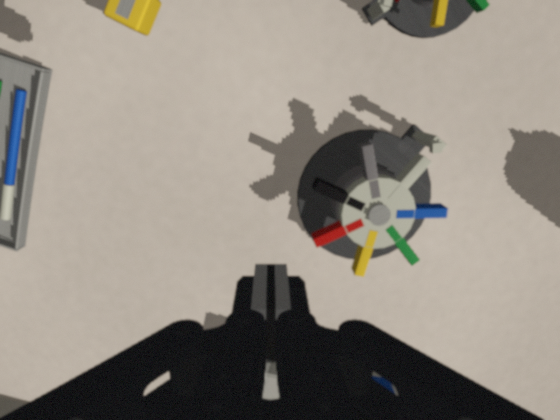

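Run:
```python
from h import *
import pickle;s=pickle.load(open("w1.pkl","rb"))
im=cv2.imread("pics/w1.png");cv2.imwrite("pics/w1c.png",cv2.resize(im[110:310,220:470],None,fx=3,fy=3,interpolation=cv2.INTER_CUBIC))
c=onz("wrist",[[379,213]],62,s)[0];print(c)
hsv=cv2.cvtColor(im,cv2.COLOR_BGR2HSV).astype(int)
for nm,lo,hi,k in(("red",0,8,0),("yellow",18,32,1),("green",50,80,2),("blue",100,125,3)):
    m=(hsv[...,0]>=lo)&(hsv[...,0]<=hi)&(hsv[...,1]>120)&(hsv[...,2]>50);m[:130]=0;m[280:]=0;m[:,:300]=0
    ys,xs=np.nonzero(m);P=onz("wrist",np.c_[xs,ys],58,s)[:,:2];q=P.mean(0)-c[:2];a=np.degrees(np.arctan2(q[1],q[0]));print(nm,P.mean(0),np.hypot(*q),a,a-k*51.43, np.hypot(*(P-c[:2]).T).max())
print(onz("wrist",[[432,150]],58,s)-c)
```

```text
[552.60227284  31.60810663  62.        ]
red [581.55652968  -1.71306595] 44.14351063576607 -49.01116374440149 -49.01116374440149 63.72754191918722
yellow [596.18927191  32.95665118] 43.607855482936266 1.7721172205186517 -49.65788277948135 65.07193117002728
green [578.81923195  65.87487992] 43.14557562896185 52.580976355329604 -50.279023644670396 64.11145578294048
blue [541.93033709  73.31486544] 43.05048133434535 104.35289702796355 -49.93710297203644 63.196276054488784
[[-64.91150791  27.95142713  -4.        ]]
```

View pics/w1c.png

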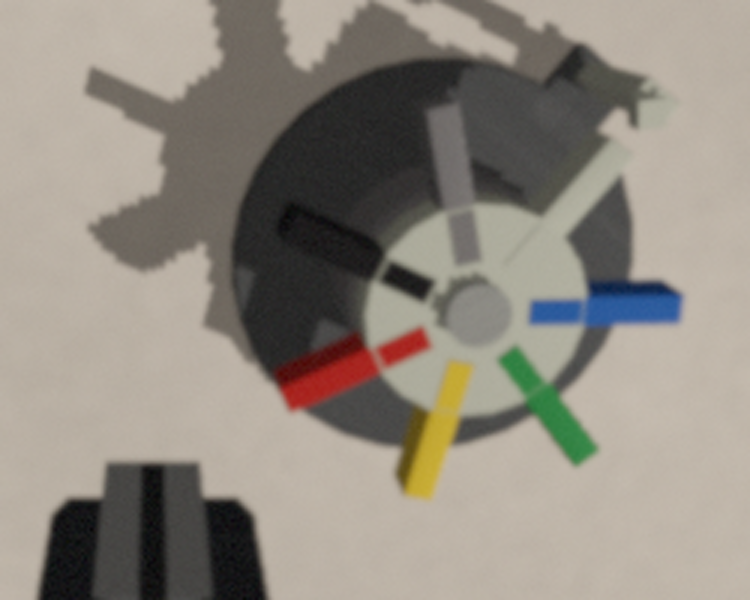

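```bash
python3 -m creep '[[[15,40,-40],[0,0,0],-1],[[15,40,-80],[0,0,0],-1],[[15,40,-120],[0,0,0],-1],[[15,40,-155],[0,0,0],-1],[[15,40,-155],[0,0,0],-1],[[15,40,-155],[0,0,0],-1]]'
python3 - <<'E'
from h import *
s=arm.read_state();print(s["position"],s["contact_force"])
for n in("wrist","side"):
    p,d=arm.get_image(n);p=p[:,:,::-1]
    p=p[165:285,200:360] if n=="side" else p
    cv2.imwrite(f"pics/{n}2.png",cv2.resize(p,None,fx=5,fy=5) if n=="side" else p)
E
```

```text
clock: 2.03
position: [564.9, -31.2, 74.7]
ee_rot: [-0.435, -0.555, 0.559, 0.437]
contact_force: [0.5, 0.4, 1.1]
gripper_width: 0.1
[564.92010149 -31.1961112   74.66285047] [0.49163077 0.41152773 1.05971132]
```

View pics/wrist2.png

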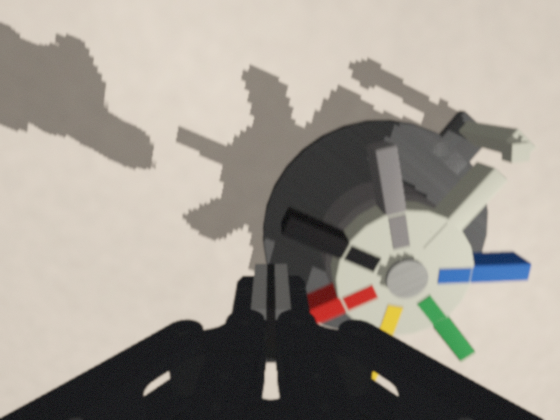

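View pics/side2.png

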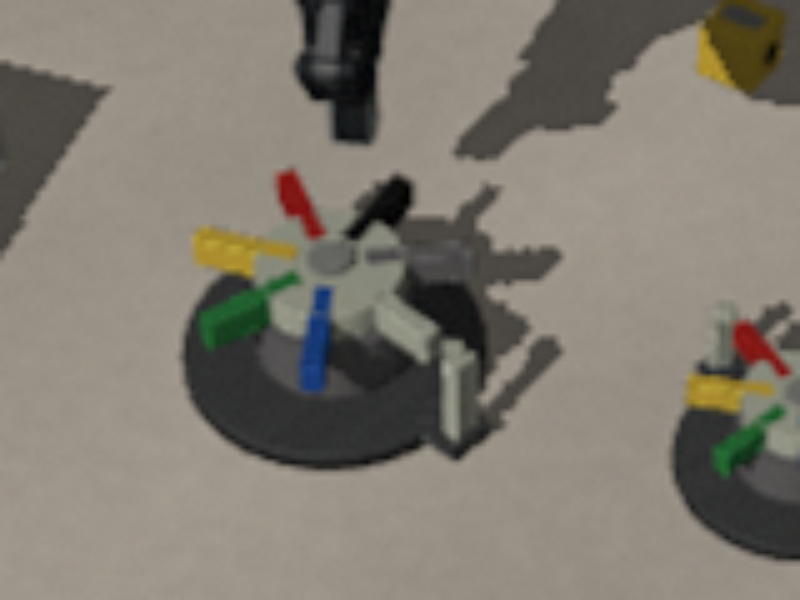

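```bash
python3 -m creep '[[[0,0,-8],[0,0,0],-1],[[0,0,-16],[0,0,0],-1],[[0,0,-24],[0,0,0],-1],[[0,0,-26],[0,0,0],-1],[[0,0,-26],[0,0,0],-1]]'
python3 - <<'E'
from h import *
s=arm.read_state();print(s["position"],s["contact_force"])
p,d=arm.get_image("wrist");p=p[:,:,::-1];cv2.imwrite("pics/wrist3.png",p)
E
```

```text
clock: 2.55
position: [566.2, -29.9, 49.7]
ee_rot: [-0.435, -0.557, 0.557, 0.436]
contact_force: [0.6, -0.1, 0.5]
gripper_width: 0.3
[566.23808292 -29.8573651   49.66336824] [ 0.56845891 -0.10649032  0.50802234]
```

View pics/wrist3.png

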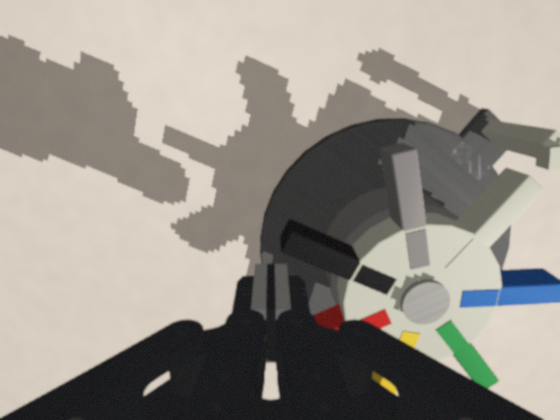

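```bash
python3 -m creep '[[[3.5,1,0],[0,0,0.06],-1],[[7,2,0],[0,0,0.115],-1],[[10.5,3.5,0],[0,0,0.17],-1],[[14,5,0],[0,0,0.23],-1],[[17,7,0],[0,0,0.29],-1],[[20,8.5,0],[0,0,0.345],-1],[[23,11,0],[0,0,0.4],-1],[[26,13,0],[0,0,0.46],-1]]'
python3 - <<'E'
from h import *
s=arm.read_state();print(s["position"],s["contact_force"])
p,d=arm.get_image("wrist");p=p[:,:,::-1];cv2.imwrite("pics/wrist4.png",p)
E
```

```text
clock: 3.27
position: [592.8, -17.0, 50.6]
ee_rot: [-0.296, -0.642, 0.642, 0.296]
contact_force: [-0.4, -1.7, 0.0]
gripper_width: 0.1
[592.82645644 -17.01464555  50.59213147] [-0.3502321  -1.68891867  0.02144893]
```

View pics/wrist4.png

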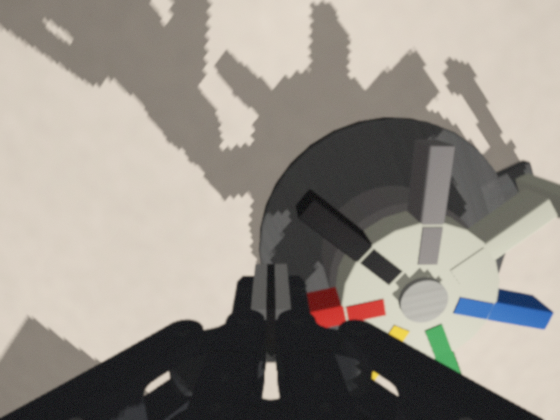

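```bash
python3 -m creep '[[[3,2.5,0],[0,0,0.06],-1],[[6,5,0],[0,0,0.115],-1],[[8.5,7.5,0],[0,0,0.17],-1],[[10.5,10.5,0],[0,0,0.23],-1],[[12.5,13.5,0],[0,0,0.29],-1],[[14.5,16.5,0],[0,0,0.345],-1],[[16.5,20,0],[0,0,0.4],-1],[[18,23,0],[0,0,0.44],-1],[[18,23,0],[0,0,0.44],-1],[[18,23,0],[0,0,0.44],-1]]'
python3 - <<'E'
from h import *
s=arm.read_state();print(s["position"],s["contact_force"])
p,d=arm.get_image("wrist");p=p[:,:,::-1];cv2.imwrite("pics/wrist5.png",p)
p,d=arm.get_image("side");p=p[165:285,200:360,::-1];cv2.imwrite("pics/side5.png",cv2.resize(p,None,fx=5,fy=5))
E
```

```text
clock: 4.15
position: [610.9, 6.4, 50.5]
ee_rot: [0.15, 0.691, -0.691, -0.15]
contact_force: [0.4, -0.5, -0.2]
gripper_width: 0.0
[610.89383971   6.4484913   50.4916044 ] [ 0.42308024 -0.5248512  -0.24659388]
```

View pics/wrist5.png

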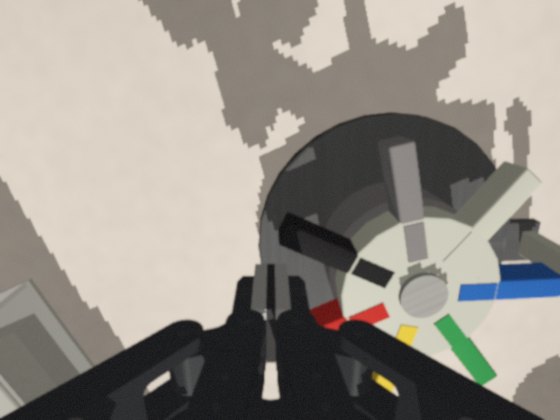

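View pics/side5.png

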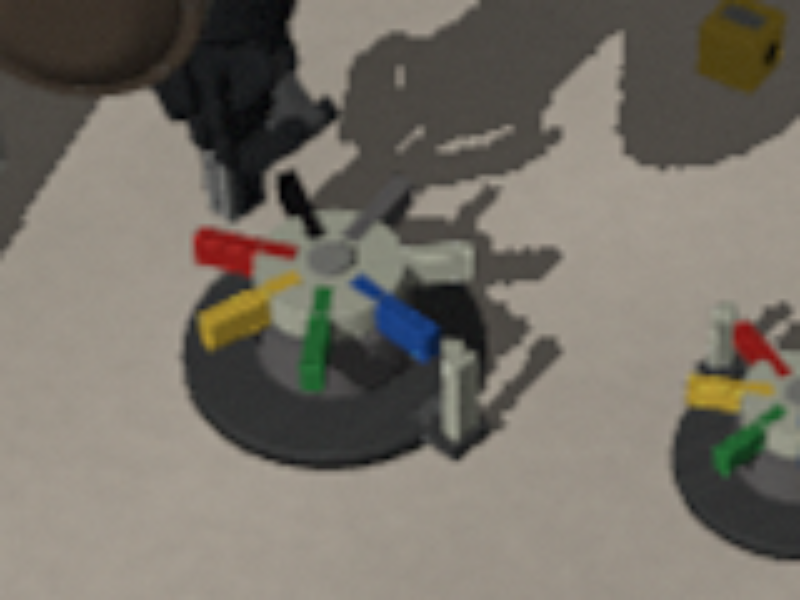

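```bash
cat > arc.py <<'E'
from h import *
import sys
s=arm.read_state();c=np.array([552,32.5]);p=s["position"][:2];q=p-c;a=np.arctan2(q[1],q[0]);t=np.radians(float(sys.argv[1]));n=12
print("joints",s["joints"].round(2),np.degrees(a),np.hypot(*q),s["contact_force"])
for k in range(1,n+1):
    b=a+(t-a)*k/n;print(k,(c+63.5*np.array([np.cos(b),np.sin(b)])-p).round(1),round((b-a),3))
E
python3 arc.py 27.1
```

```text
joints [ 0.27  0.54 -0.24 -0.   -0.79 -0.7 ] -24.13181788813357 64.33856493029297 [-0.26554338 -0.53522734  0.35311905]
1 [1.  4.7] 0.075
2 [2.4 9.2] 0.149
3 [ 3.5 13.8] 0.224
4 [ 4.3 18.5] 0.298
5 [ 4.7 23.2] 0.373
6 [ 4.8 27.9] 0.447
7 [ 4.5 32.7] 0.522
8 [ 3.8 37.4] 0.596
9 [ 2.8 42. ] 0.671
10 [ 1.5 46.5] 0.745
11 [-0.2 50.9] 0.82
12 [-2.2 55.2] 0.894
```

```bash
python3 -m creep '[[[1,4.7,0],[0,0,0.075],-1],[[2.4,9.2,0],[0,0,0.15],-1],[[3.5,13.8,0],[0,0,0.225],-1],[[4.3,18.5,0],[0,0,0.3],-1],[[4.7,23.2,0],[0,0,0.375],-1],[[4.8,28,0],[0,0,0.45],-1],[[4.5,32.7,0],[0,0,0.52],-1],[[3.8,37.4,0],[0,0,0.6],-1],[[2.8,42,0],[0,0,0.67],-1],[[1.5,46.5,0],[0,0,0.745],-1],[[0,51,0],[0,0,0.82],-1],[[-2,55,0],[0,0,0.895],-1]]'
python3 arc.py 78.5
python3 - <<'E'
from h import *
p,d=arm.get_image("wrist");p=p[:,:,::-1];cv2.imwrite("pics/wrist6.png",p)
p,d=arm.get_image("side");p=p[165:285,200:360,::-1];cv2.imwrite("pics/side6.png",cv2.resize(p,None,fx=5,fy=5))
E
```

```text
clock: 5.25
position: [608.7, 61.3, 50.4]
ee_rot: [0.165, -0.688, 0.688, -0.165]
contact_force: [-0.8, 0.0, 0.2]
gripper_width: 0.3
joints [ 0.36  0.54 -0.24  0.   -0.79  0.11] 26.899322796497646 63.56602974798265 [-0.78669455  0.04518487  0.20705578]
1 [-2.4  4.1] 0.075
2 [-5.   8.1] 0.15
3 [-7.9 11.9] 0.225
4 [-11.1  15.4] 0.3
5 [-14.5  18.7] 0.375
6 [-18.2  21.8] 0.45
7 [-22.1  24.5] 0.525
8 [-26.2  26.9] 0.6
9 [-30.5  29.1] 0.675
10 [-34.9  30.9] 0.751
11 [-39.4  32.3] 0.826
12 [-44.   33.5] 0.901
```

View pics/wrist6.png

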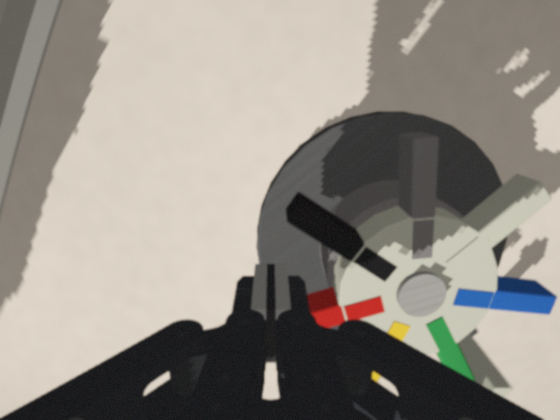

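View pics/side6.png

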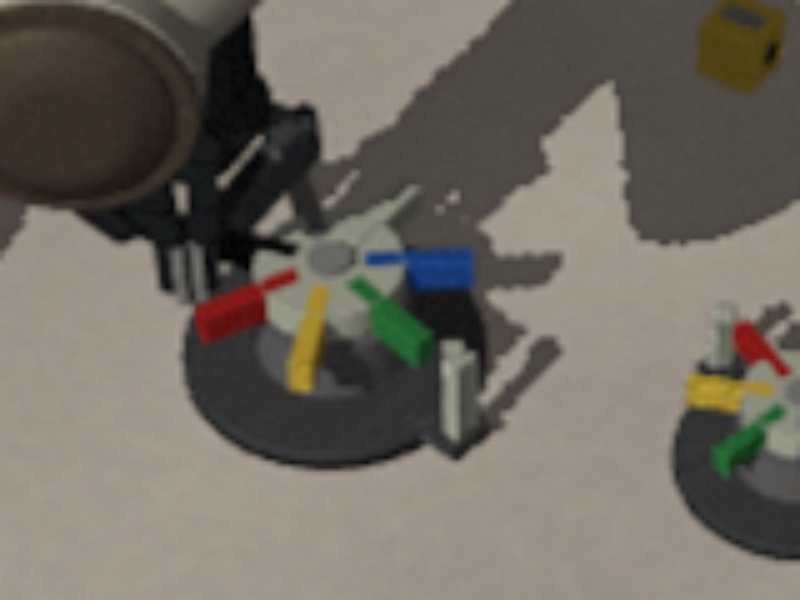

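```bash
python3 -m creep '[[[-2.4,4,0],[0,0,0.075],-1],[[-5,8,0],[0,0,0.15],-1],[[-8,12,0],[0,0,0.225],-1],[[-11,15.4,0],[0,0,0.3],-1],[[-14.5,18.7,0],[0,0,0.375],-1],[[-18.2,21.8,0],[0,0,0.45],-1],[[-22,24.5,0],[0,0,0.525],-1],[[-26,27,0],[0,0,0.6],-1],[[-30.5,29,0],[0,0,0.675],-1],[[-35,31,0],[0,0,0.75],-1],[[-39.4,32.3,0],[0,0,0.825],-1],[[-44,33.5,0],[0,0,0.9],-1]]'
python3 arc.py 129.9
python3 - <<'E'
from h import *
p,d=arm.get_image("wrist");p=p[:,:,::-1];cv2.imwrite("pics/wrist7.png",p)
p,d=arm.get_image("side");p=p[165:285,200:360,::-1];cv2.imwrite("pics/side7.png",cv2.resize(p,None,fx=5,fy=5))
E
```

```text
clock: 6.35
position: [564.7, 94.5, 50.4]
ee_rot: [0.447, -0.548, 0.548, -0.447]
contact_force: [-0.4, -0.8, 0.2]
gripper_width: -0.1
joints [ 0.45  0.49 -0.34  0.   -0.74  0.92] 78.40850328444598 63.28316634886778 [-0.40661965 -0.84261137  0.19010246]
1 [-4.6  1. ] 0.075
2 [-9.4  1.4] 0.15
3 [-14.1   1.5] 0.225
4 [-18.9   1.2] 0.3
5 [-23.6   0.6] 0.374
6 [-28.2  -0.4] 0.449
7 [-32.8  -1.8] 0.524
8 [-37.3  -3.4] 0.599
9 [-41.6  -5.4] 0.674
10 [-45.7  -7.7] 0.749
11 [-49.7 -10.4] 0.824
12 [-53.4 -13.3] 0.899
```

View pics/wrist7.png

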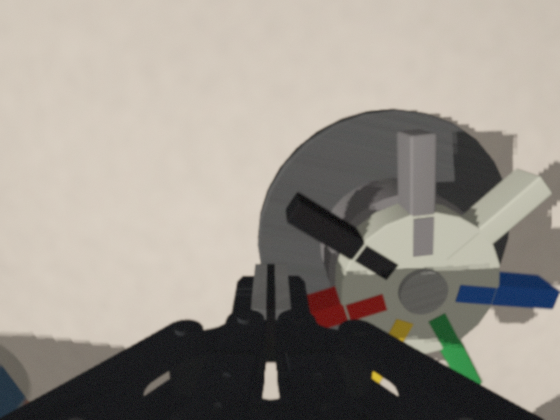

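View pics/side7.png

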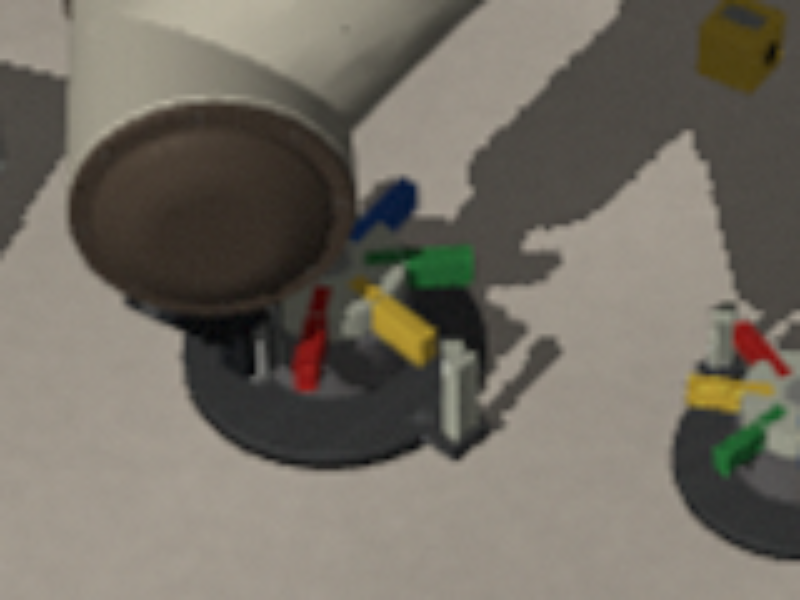

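```bash
python3 -m creep '[[[-4.6,1,0],[0,0,0.075],-1],[[-9.4,1.4,0],[0,0,0.15],-1],[[-14,1.5,0],[0,0,0.225],-1],[[-19,1.2,0],[0,0,0.3],-1],[[-23.6,0.6,0],[0,0,0.375],-1],[[-28.2,-0.4,0],[0,0,0.45],-1],[[-32.8,-1.8,0],[0,0,0.525],-1],[[-37.3,-3.4,0],[0,0,0.6],-1],[[-41.6,-5.4,0],[0,0,0.675],-1],[[-45.7,-7.7,0],[0,0,0.75],-1],[[-49.7,-10.4,0],[0,0,0.825],-1],[[-51.5,-12,0],[0,0,0.86],-1]]'
python3 - <<'E'
from h import *
s=arm.read_state();print(s["position"],s["contact_force"],s["position"][:2]-[552,32.5])
for n in("wrist","side","scene"):
    p,d=arm.get_image(n);p=p[:,:,::-1]
    if n=="side":p=cv2.resize(p[165:285,200:360],None,fx=5,fy=5)
    if n=="scene":p=cv2.resize(p[165:285,220:380],None,fx=5,fy=5)
    cv2.imwrite(f"pics/{n}8.png",p)
E
```

```text
clock: 7.45
position: [513.2, 82.3, 50.5]
ee_rot: [-0.634, 0.312, -0.312, 0.634]
contact_force: [0.3, 0.6, -0.4]
gripper_width: -0.1
[513.20525323  82.290753    50.46248335] [ 0.27594963  0.59175148 -0.39619025] [-38.79474677  49.790753  ]
```

View pics/wrist8.png

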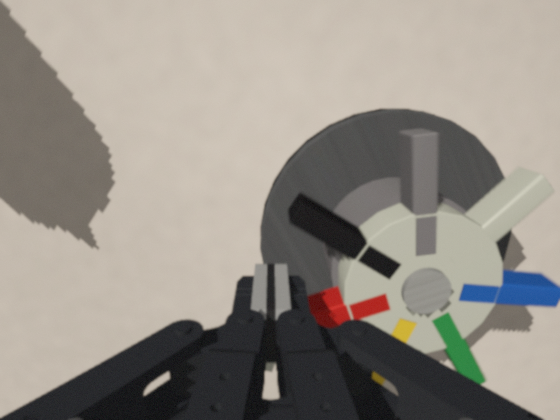

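View pics/side8.png

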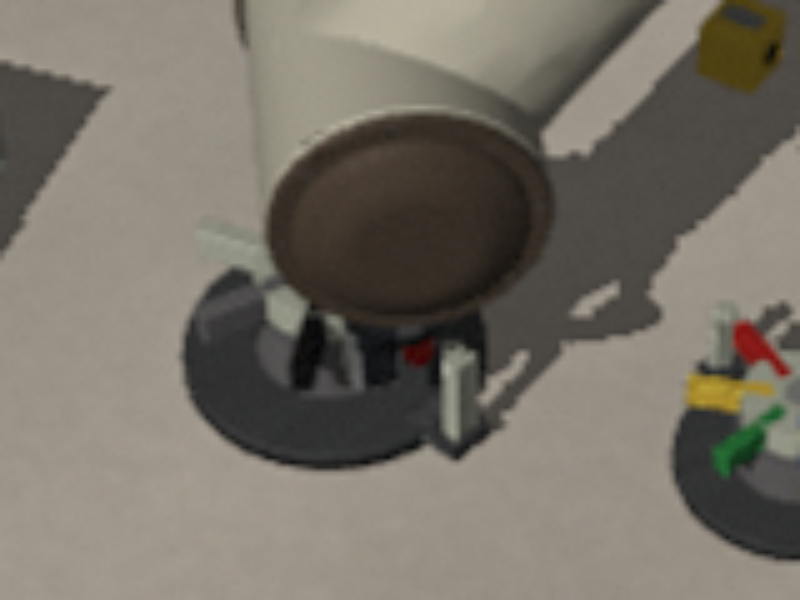

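View pics/scene8.png

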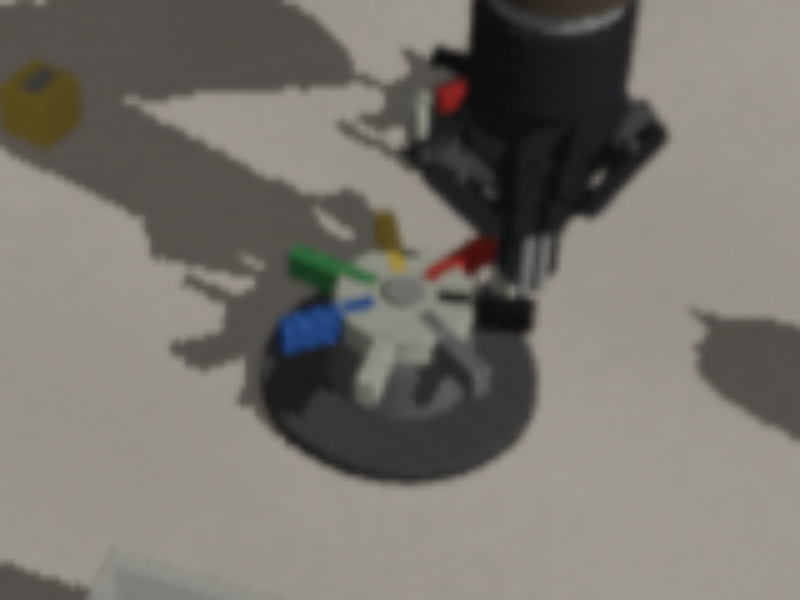

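```bash
python3 -m creep '[[[0,0,10],[0,0,0],-1],[[0,0,20],[0,0,0],-1],[[0,0,40],[0,0,0],-1],[[0,0,80],[0,0,0],-1],[[0,0,120],[0,0,0],-1],[[0,0,150],[0,0,0],-1],[[-20,40,170],[0,0,0],-1],[[-40,80,170],[0,0,0],-1],[[-60,120,170],[0,0,0],-1],[[-60,150,170],[0,0,0],-1],[[-60,150,170],[0,0,0],-1],[[-60,150,170],[0,0,0],-1]]'
python3 - <<'E'
from h import *
s=arm.read_state();print(s["position"],s["contact_force"])
import pickle;pickle.dump(s,open("w9.pkl","wb"))
for n in("wrist","side","scene"):
    p,d=arm.get_image(n);p=p[:,:,::-1];cv2.imwrite(f"pics/{n}9f.png",p)
    if n=="side":p=cv2.resize(p[165:285,200:360],None,fx=5,fy=5)
    if n=="scene":p=cv2.resize(p[165:285,220:380],None,fx=5,fy=5)
    cv2.imwrite(f"pics/{n}9.png",p)
E
```

```text
clock: 8.6
position: [453.0, 234.9, 221.7]
ee_rot: [-0.634, 0.311, -0.311, 0.636]
contact_force: [-0.4, -1.0, -0.6]
gripper_width: 0.3
[452.95679696 234.89718083 221.68925399] [-0.35315958 -1.00013149 -0.60201082]
```

View pics/wrist9.png

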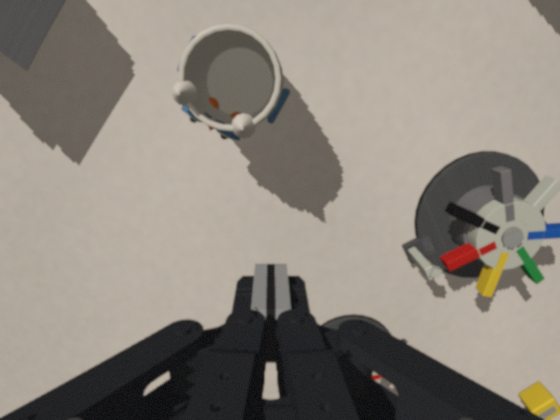

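View pics/side9.png

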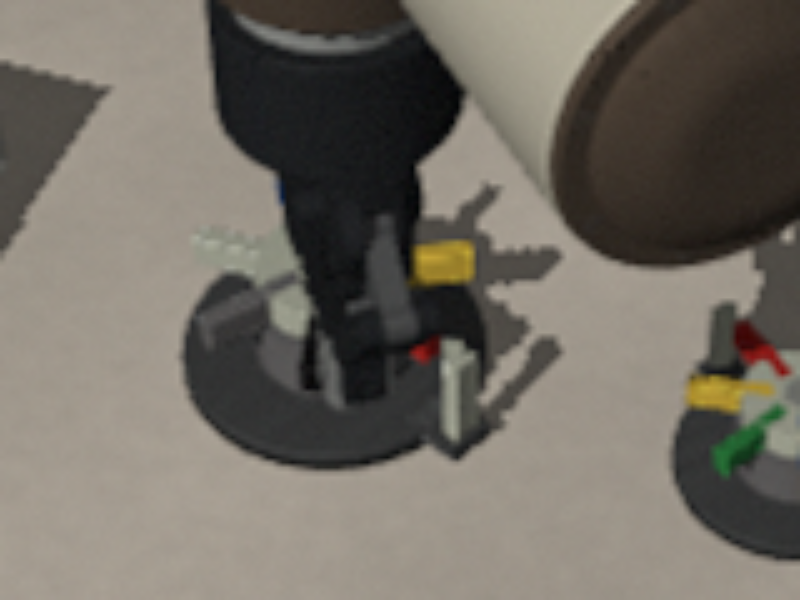

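View pics/scene9.png

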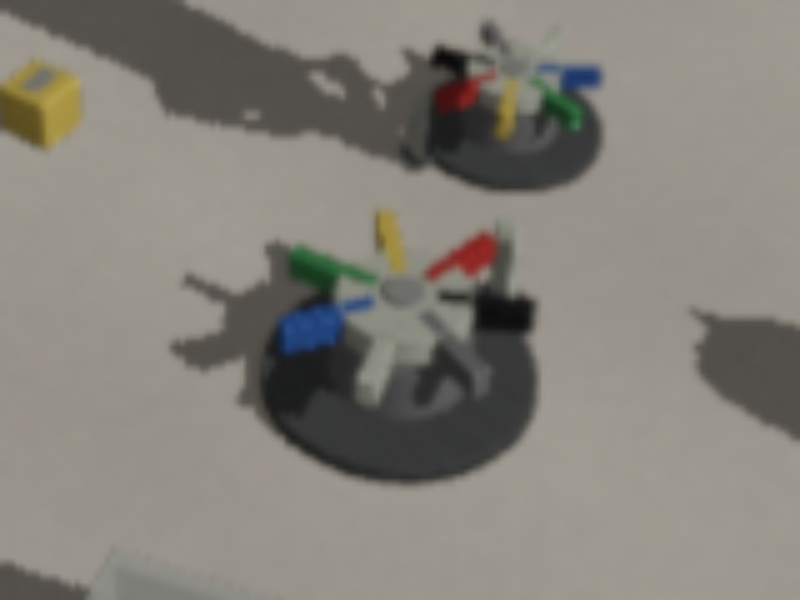

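Run:
```python
from h import *
import pickle;s=pickle.load(open("w9.pkl","rb"))
im=cv2.imread("pics/wrist9f.png");hsv=cv2.cvtColor(im,cv2.COLOR_BGR2HSV).astype(int)
c=onz("wrist",[[512,237]],62,s)[0];print(c)
for nm,lo,hi,k in(("red",0,8,0),("yellow",18,32,1),("green",50,80,2)):
    m=(hsv[...,0]>=lo)&(hsv[...,0]<=hi)&(hsv[...,1]>120)&(hsv[...,2]>70);m[:130]=0;m[310:]=0;m[:,:430]=0
    ys,xs=np.nonzero(m);q=onz("wrist",np.c_[xs,ys],58,s)[:,:2].mean(0)-c[:2];a=np.degrees(np.arctan2(q[1],q[0]));print(nm,q,a-k*51.43)
q=onz("wrist",[[438,272]],58,s)[0]-c;print(q,np.degrees(np.arctan2(q[1],q[0])))
def cen(f,lo,hi):
    h=cv2.cvtColor(cv2.imread(f),cv2.COLOR_BGR2HSV).astype(int)[205:275,262:340];m=(h[...,0]>=lo)&(h[...,0]<=hi)&(h[...,1]>120)&(h[...,2]>50);y,x=np.nonzero(m);return x.mean()+262,y.mean()+205
print("green now",cen("pics/scene9f.png",50,80),"red start",cen("pics/scene0.png",0,8))
```

```text
[554.00887439  33.01521686  62.        ]
red [-40.90976524  20.67258867] 153.1915435184362
yellow [-39.97413645 -18.17256398] -206.98307324035363
green [ -7.80934451 -42.01409053] -203.38965292245024
[-67.77499131  27.66123106  -4.        ] 157.7979930410955
green now (np.float64(282.44444444444446), np.float64(218.35555555555555)) red start (np.float64(282.4273504273504), np.float64(229.94017094017093))
```

```bash
python3 -c "
from bench import arm
print(arm.job_done())"
```

```text
the job is handed in; nothing more can be done
None
```

The red tab of the larger wheel is clicked in at the white pointer, and I have handed the job in. The wheel started four clicks behind, with white at the pointer. I put the closed fingertip in the gap behind the red tab and swept it anticlockwise around the axis one click at a time. After each click I checked the pictures: blue, green, yellow, then red at the pointer. Then I lifted straight up and moved away.

- **Red tab position:** the last wrist picture put the red tab at about 153–156° from the axis and the pointer at about 156–158°. The last scene picture shows the red tab lined up with the pointer post. That few-degree difference is within my pixel and calibration error, and far below the 25.7° that makes half a click.
- **Stand:** it looks unmoved in the pictures. My estimates of its centre, before and after, agree within about 2 mm, which is the calibration error.
- **Force and time:** the force was under 2 N at every reading I took, and the clock read about 9 s at the end.
- **Other items:** the owl pot and the sharpener showed no sign of having moved, by eye only. I did not check the spoon rest again at the end, but the arm came nowhere near it at low height.
- **A check that proved nothing:** I compared where the green tab ended with where the red tab started. Four clicks put green at black's old place, so those two do not match and say nothing about the result.

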